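# Fit the band clamp on the dust extractor's port

### The job

Take the loose worm-drive band clamp off its hanger rod and slide it over the barbed dust port on the side of the nail-dust extractor, past the barb, so that it sits squarely around the dark sealing sleeve. Then turn its wing key clockwise until the band is snug on the sleeve, firm by feel but not forced, and let go. Be gentle with the port and leave the bottle, jar and buffer block where they stand.

Things in the scene. Friction and masses are not known exactly. Their poses are not given: they have to be found in the camera images.
- clamp: The loose steel band clamp, about 0.2 kg: a round loop 22 mm wide with a block-shaped screw housing (36 x 18 x 22 mm) on top and a wing key above that. Origin: centre of the upper half band. x across the loop, y along the loop's axis, z up to the housing, which spans z 24 to 46 mm and x -18 to 18 mm; its plain end faces at x +-18 mm are the place to hold it from above. Same frame as saddle.
- key: Wing key of the clamp's screw, dark steel, 24 mm long (x), 8 mm thick (y), wing from 2 to 22 mm above its origin, which lies on the screw axis 47 mm above the clamp's origin. Turns about the clamp's z; clockwise from above tightens, 1.2 to 2.4 rad in all. The screw drags at about 0.10 N m and stays where it is left. While loose the clamp twists up to 0.1 rad with the key.
- saddle (a point): Centre of the clamp's upper half band. Its inner shape is a shallow roof: two flats each tilted 30 degrees, tangent to a circle of 19.5 mm radius about this point, running out to x +-22 mm. Axes as clamp.
- loop (a point): Centre of the lower half band, same shape mirrored (19.5 mm radius, side legs 21.2 mm either side of the middle, lowest point 25 mm below). At the start 3 to 6 mm below saddle (slack differs each time); when the loop has closed on the sleeve it is some 2 to 4 mm above saddle.
- band: The lower half band; origin is loop. The key draws it up 4.5 mm per radian, towards saddle. Once closed on the sleeve, the key's torque climbs above its drag by 0.0045 N m per newton of band tension, within a few tenths of a radian. Snug is 10 to 25 N of tension: 0.15 to 0.2 N m at the key while turning, nearer 0.12 when paused. Much more crushes the sleeve.
- extractor: White nail-dust extractor, fixed, 220 x 180 x 120 mm, grille on top. Origin under its centre; its port sticks out of its -y side, level, 85 mm above the table.
- port (a point): Centre of the dark sealing sleeve on the port's axis. y points along the axis into the extractor, z up. Along the axis from here: sleeve, 36 mm diameter with a side rib out to x +-19.9 mm at half height, from -15.5 to +15.5 mm; behind it a collar of 52 mm diameter (+15.5 mm) and the extractor's wall at +22.5 mm; in front the barb, 39 mm diameter at -15.5 to -18.5 mm, tapering to a 29 mm nose end at -33.5 mm.
- port_nose (a point): Centre of the free end of the port, 33.5 mm out from port along -y.
- hanger: Fixed steel hanger stand: base 90 x 90 x 12 mm, post 102 mm high with its face at y = 7 mm, from which a level rod of 22 mm diameter runs along +y to y = 80 mm, axis 88 mm above the table. The clamp hangs on the rod at y 36 to 46 mm, its axis along the rod, key up, and comes off over the free end.
- rod_tip (a point): Centre of the hanger rod's free end; y points along the rod outward.
- spray: Clear spray bottle, 48 mm diameter, 140 mm tall, loose bystander; origin under its centre.
- jar: Black cream jar, 54 mm diameter, 40 mm tall, loose bystander; origin under its centre.
- buffer: White nail buffer block 90 x 26 x 26 mm lying on the table, loose bystander; origin under its centre.
Things that resemble listed ones, but are neither listed nor needed, are in the scene too. There is more than one size of the clamp; the job needs the middle-sized.

How it is judged (in metres and radians):
On the way, in this order (a step that is already met when the one before it is completed fails the run):
1. the band is around the sleeve, past the barb (y of saddle in the frame of port between -0.0055 and 0.0055 m and x of saddle in the frame of port between -0.008 and 0.008 m and z of saddle in the frame of port between -0.01 and 0.01 m), for 0.2 s.
2. the loop is closed on the sleeve and presses it (z of loop in the frame of saddle above 0.0015 m and contact force between band and extractor above 8 N), for 0.2 s.
At the end, for the whole second after the job is handed in: The clamp sits around the sleeve (its middle within 5.5 mm of the sleeve's middle along the port, within 10 mm in all), square within 0.15 rad, key tightened so that the band presses the port with more than 8 N, everything still and released (all of step 2 and y of saddle in the frame of port between -0.0055 and 0.0055 m and distance between saddle and port below 0.01 m and angle between the y axis of saddle and the y axis of port, either way round below 0.15 rad and linear speed of clamp below 0.02 m/s); the robot touches nothing.
It fails at once if the band is overtightened, or the clamp is rammed or wrenched against the extractor: more than 90 N between them in all (contact force between clamp and extractor above 90 N).
It fails at once if the robot pushes the extractor itself with more than 25 N (contact force between any of the fingers, the arm and extractor above 25 N).
It fails at once if a bystander is shifted more than 30 mm or knocked over (distance of any of spray, jar, buffer from where it was at the start of the episode above 0.03 m or angle between spray's own z axis and vertical above 0.5 rad).
It also fails if it takes over 72 s, if anything falls off the work surface, if the arm or the gripper's body presses on something with over 40 N, if the wrist force passes 120 N, or if a joint passes its speed limit or range.

### The arm

A 7-joint arm with a two-finger parallel gripper is mounted at the origin on the work surface. World frame = base frame: x ahead of the robot, y to its left, z up, the work surface at z = 0. Lengths are in mm, angles in rad, forces in N, time in s.
With the tool pointing down it reaches from about 425 to 800 mm from the base axis. Payload 8.3 kg.
Tool frame: the origin (TCP) lies midway between the tips of the shut fingers; the grasp point (between the pads) lies 19 mm behind it (manip.tcp_to_grasp is the distance from the TCP to the grasp point, in mm); z points along the fingers, y is the line along which they close (so a half turn about z gives the same grasp; the last joint's range is limited). The gripper opens to 85 mm and grips with 20 to 120 N. Pads are 22 mm wide; open, the fingers measure 114 mm over their backs; the gripper's body (76 mm by 85 mm) begins 54 mm behind the grasp point. The pads swing forward as they close: fully open they stand 13 mm farther back than shut.
Start: joints at [1.147, 0.383, 0.016, 1.37, -0.006, 1.388, -0.046], TCP at [220.675, -584.727, 231.279] pointing down, gripper open.
Joint ranges: [-2.95, 2.95], [-0.25, 2.06], [-1.52, 1.56], [0.18, 2.33], [-1.44, 4.58], [0.02, 2.06], [-3.01, 3.01]. Speed limits (rad/s): [2.39, 2.39, 3.01, 3.01, 3.14, 3.14, 3.14].

### API

Orientations are given as a unit quaternion [w, x, y, z].
In Python, from bench import status, optics, manip, nets gives the robot as it stands. The module is installed in compiled form; this text tells all that it offers.
- The arm moves only by the tool drive_tool, never from a script. Its argument "motion" is a list of rows, each a list of 3 entries, a list of its own where there are three numbers: the turn, a rotation vector about the tool's x, y, z in rad, then the shift along the tool's x, y, z in mm, then the opening in per cent of the stroke, from 0 (shut) to 100 (fully open). A call has 1 to 5 rows; each row is the pose to reach, as a shift and turn from the pose commanded when the call began, along the tool's axes at that moment; what a row does not reach only later rows make up. A row lasts 1/8 s, in which the tool goes at most 62.5 mm and 10.7 degrees, less where a joint would pass 70% of its speed; a pose out of reach is approached as far as the arm can. A call with a gripper value outside its range is refused whole. The fingers move at their own pace and stop on an object; "force" is the grip in N (left out, the last holds). Time passes only in rows, so rows that repeat a pose let the fingers close. It gives the time, the measured TCP pose, the force and the opening at its end, in the units of the state.
- status.observe(): the state, without advancing time (a new reading comes with each control period).
- optics.snapshot(name): name is "side" or "top"; returns (picture, depth): 480x640x3 uint8, red, green, blue; 480x640 float32, mm along the optical axis (not along the pixel's ray), 0 where there is no reading.
- optics.camera_params(name): a dict with "mtx" (3x3 intrinsics, pixels), "D" ([k1, k2, p1, p2, k3] as OpenCV has them; the pictures are not rectified), "R" (3x3) and "t" (3): a world point X has camera coordinates R X + t. Camera axes: x right, y down, z forward; pixel columns grow to the right and rows downward; lengths in mm; the calibration is good to about 2 mm. A picture is of the moment at which its call begins. camera_params takes no time and is no camera call.
- manip.close_job(): hands the job in, once; it reports no verdict.
Trained networks look in the newest picture that a camera, given by its name, has taken for a name from the list of things; names that differ only in an ending like _2 or _b are one class to them, and where a whole thing is asked for, a point or a joint stands for the part that bears it (a point fixed in the world has none). Each returns a list of dicts, best first, with "score" (0 to 1); they miss things now and then, are a little off and sometimes report something else, mostly with a low value. They report only what shows in the picture. A call takes as long as a camera call. They do not tell look-alikes from the thing itself.
- nets.silhouettes(camera, thing): "mask" (480x640 bool, what is visible of it) and "xy" ([column, row] in pixels, amid what is visible of it).
The state is a dict: "clock": time; "q": joint angles; "joint_vel": joint speeds; "joint_torque": joint torques, N m; "position": TCP position; "ee_rot": TCP orientation; "wrist_force": force on the tool from outside, world axes, zero at the start; "torque": the same for the moment, N m; "gripper_width": opening from 0.0 (shut) to 1.0 (fully open).
Only numpy, scipy, OpenCV 4.12 (cv2) and the standard library are available. Lean on these libraries where they do the work, as an engineer would, in place of code of your own. Each camera call takes 0.05 s, during which the arm holds its last target. There are 200 camera calls.

## Working session

There is one attempt and no reset: what is moved stays moved. The work goes in short steps, Python scripts to look and compute and a tool call to move; the robot and the scene stay as the last step left them, time stands still between calls to the robot, and variables do not carry over. Pictures are saved under pics/ and viewed, on a budget of 10 in all, crops included, one or two more only if the job needs it, and the job is handed in when it is done.

Besides the shell and the picture viewer there is one more tool, called after "Call:" as name(argument=value, ...), one argument or row to a line, values as JSON. drive_tool: Moves the arm, as the interface text tells. Its arguments: {"type":"object","properties":{"motion":{"type":"array","items":{"type":"array"}},"force":{"type":"number"}},"required":["motion"]}

```bash
mkdir -p pics; python3 - <<'E'
from bench import status,optics,manip,nets
import cv2,numpy as np
s=status.observe();print({k:np.round(v,3).tolist() for k,v in s.items()})
ims=[]
for n in("side","top"):
    p,d=optics.snapshot(n);c=optics.camera_params(n)
    cv2.imwrite(f"pics/{n}0.png",p[:,:,::-1]);np.savez(f"{n}0.npz",p=p,d=d)
    C=-np.array(c["R"]).T@np.array(c["t"]);print(n,C.round(),np.round(c["R"],2).tolist(),np.round(c["mtx"]).tolist(),c["D"])
    for t in("clamp","key","extractor","port","hanger","spray","jar","buffer"):
        for r in nets.silhouettes(n,t)[:4]: print(n,t,round(r["score"],2),np.round(r["xy"]),r["mask"].sum())
E
```

```text
{'clock': 0.0, 'q': [1.147, 0.384, 0.016, 1.371, -0.006, 1.388, -0.046], 'joint_vel': [0.001, 0.001, -0.001, -0.002, -0.001, -0.001, -0.0], 'joint_torque': [0.001, -62.76, 0.844, -37.183, 0.017, 0.014, 0.0], 'position': [220.513, -584.282, 230.249], 'ee_rot': [-0.001, 0.984, 0.179, -0.0], 'wrist_force': [0.166, 0.048, 0.39], 'torque': [0.052, -0.016, 0.004], 'gripper_width': 0.999}
side [ 210. -381.  724.] [[0.8, -0.6, 0.01], [-0.47, -0.62, -0.63], [0.38, 0.5, -0.78]] [[455.0, 0.0, 309.0], [0.0, 455.0, 238.0], [0.0, 0.0, 1.0]] [0.03327887 0.         0.         0.         0.        ]
side clamp 0.78 [377. 332.] 728
side clamp 0.61 [293. 421.] 1816
side clamp 0.55 [424. 314.] 415
side key 0.84 [290. 394.] 401
side key 0.65 [412. 302.] 104
side key 0.62 [380. 317.] 128
side extractor 0.9 [262. 160.] 10688
side port 0.74 [259. 162.] 10555
side hanger 0.72 [389. 377.] 3665
side jar 0.74 [370. 345.] 171
side jar 0.61 [382. 220.] 669
side jar 0.6 [427. 230.] 1337
side buffer 0.82 [264. 330.] 857
side buffer 0.39 [388. 378.] 3547
top [ 432.   -9. 1422.] [[0.01, -1.0, -0.01], [-1.0, -0.01, -0.06], [0.06, 0.01, -1.0]] [[615.0, 0.0, 322.0], [0.0, 615.0, 247.0], [0.0, 0.0, 1.0]] [-0.05255205  0.          0.          0.          0.        ]
top clamp 0.64 [406. 329.] 711
top clamp 0.58 [398. 204.] 127
top clamp 0.46 [411. 253.] 37
top key 0.63 [397. 326.] 186
top key 0.47 [416. 253.] 66
top key 0.4 [358. 154.] 499
top hanger 0.7 [426. 258.] 1493
top spray 0.56 [359. 152.] 528
top jar 0.89 [314. 166.] 428
top buffer 0.88 [344. 311.] 447
```

View pics/side0.png

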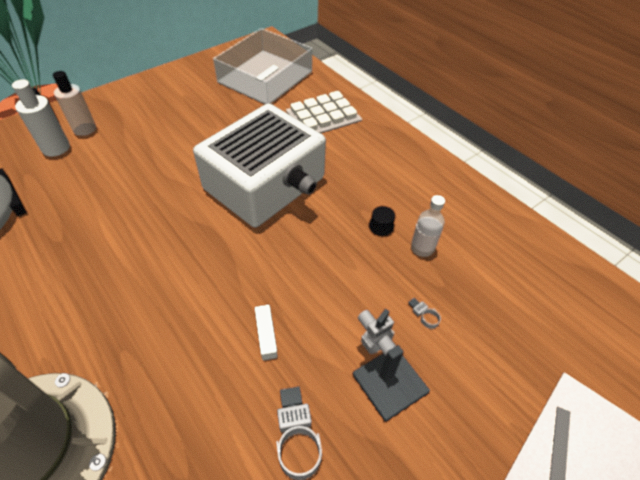

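View pics/top0.png

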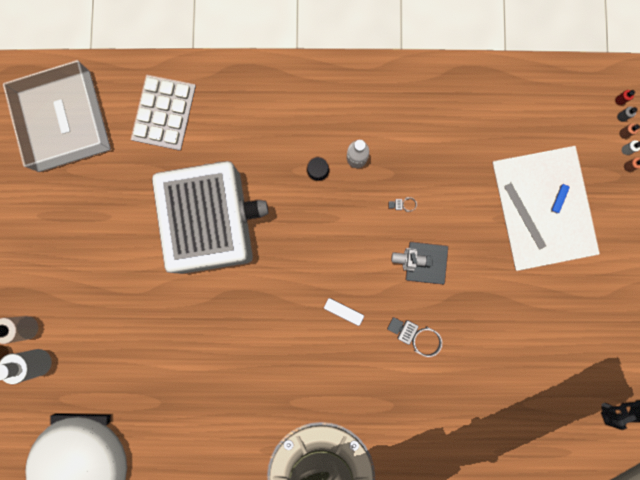

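The side view shows the clamp on the rod at about (378,328), the port at about (303,180), and larger and smaller look-alikes lying on the table. In the top view the rod runs left from about (427,262), i.e. towards world +y, and the port points right at about (256,209). Next I measure both from depth.

```bash
cat > h.py <<'E'
import numpy as np,cv2
from bench import status,optics,manip,nets
def cloud(n,d):
    c=optics.camera_params(n);h,w=d.shape
    u,v=np.meshgrid(np.arange(w,dtype=float),np.arange(h,dtype=float))
    xy=cv2.undistortPoints(np.stack([u,v],-1).reshape(-1,1,2),np.array(c["mtx"]),np.array(c["D"])).reshape(h,w,2)
    P=np.dstack([xy*d[...,None],d]).reshape(-1,3)
    return ((P-np.array(c["t"]))@np.array(c["R"])).reshape(h,w,3)
def proj(n,X):
    c=optics.camera_params(n);R=np.array(c["R"]);return cv2.projectPoints(np.atleast_2d(X).astype(float),cv2.Rodrigues(R)[0],np.array(c["t"],float),np.array(c["mtx"]),np.array(c["D"]))[0][:,0]
E
python3 - <<'E'
from h import *
for n in("top","side"):
    z=np.load(n+"0.npz");d=z["d"];W=cloud(n,d);ok=d>0;p=z["p"]
    def sel(x0,x1,y0,y1,z0,z1):
        m=ok&(W[...,0]>x0)&(W[...,0]<x1)&(W[...,1]>y0)&(W[...,1]<y1)&(W[...,2]>z0)&(W[...,2]<z1);return W[m]
    t=sel(350,600,-150,0,-15,15);print(n,"table z",np.median(t[:,2]))
    e=sel(250,700,150,420,110,130)
    r=cv2.minAreaRect(e[:,:2].astype(np.float32));print("extr",r,np.median(e[:,2]),len(e))
    b=sel(250,700,40,220,62,112)  # port, includes wall
    np.save(n+"port.npy",b)
    hz=sel(250,500,-330,-100,60,160)
    print("hang n",len(hz))
    for lo in range(60,160,10):
        q=hz[(hz[:,2]>=lo)&(hz[:,2]<lo+10)]
        if len(q)>3: print(lo,len(q),q.min(0).round(),q.max(0).round(),np.median(q,0).round(1))
    bz=sel(250,700,60,175,55,108)
    for y in range(60,175,8):
        q=bz[(bz[:,1]>=y)&(bz[:,1]<y+8)]
        if len(q)>3: print("port y",y,len(q),q.min(0).round(),q.max(0).round(),q.mean(0).round(1))
    ba=sel(250,500,-330,-100,6,18);
    if len(ba)>20: print("base",cv2.minAreaRect(ba[:,:2].astype(np.float32)),len(ba))
ims=[]
for n,(x,y,w,h) in(("side",(345,295,90,110)),("side",(270,145,70,70)),("top",(380,230,80,60)),("top",(235,185,60,50))):
    p=np.load(n+"0.npz")["p"][y:y+h,x:x+w,::-1];k=290/max(p.shape[:2]);a=cv2.resize(p,None,fx=k,fy=k,interpolation=cv2.INTER_CUBIC)
    o=np.zeros((295,390,3),np.uint8);o[:a.shape[0],:a.shape[1]]=a;ims.append(o)
cv2.imwrite("pics/crops.png",np.vstack([np.hstack(ims[:2]),np.hstack(ims[2:])]))
E
```

```text
top table z 0.11705730111280506
extr ((579.8953247070312, 261.8924255371094), (219.482421875, 185.30206298828125), 9.923514366149902) 120.93106502884042 8149
hang n 447
60 7 [ 473. -232.   60.] [ 479. -179.   67.] [ 477.2 -179.5   64. ]
70 6 [ 470. -234.   72.] [ 498. -151.   80.] [ 473.6 -186.8   78.5]
80 27 [ 470. -219.   81.] [ 496. -150.   90.] [ 472.2 -185.    87.5]
90 184 [ 470. -237.   90.] [ 500. -149.  100.] [ 489.  -181.5   96.5]
100 104 [ 478. -237.  100.] [ 499. -153.  110.] [ 491.2 -222.5  102. ]
110 12 [ 475. -200.  110.] [ 499. -181.  119.] [ 489.2 -181.4  117.8]
120 57 [ 475. -199.  120.] [ 499. -180.  130.] [ 481.6 -185.9  124.3]
130 9 [ 481. -189.  131.] [ 500. -185.  139.] [ 491.7 -186.5  133.4]
140 35 [ 481. -196.  141.] [ 499. -185.  149.] [ 489.1 -191.2  146.9]
150 6 [ 481. -193.  150.] [ 499. -186.  153.] [ 490.8 -190.9  150.8]
port y 116 22 [590. 120.  75.] [614. 124. 103.] [600.1 122.1  92.3]
port y 124 60 [583. 124.  81.] [618. 132. 105.] [600.1 127.9  97.2]
port y 132 66 [581. 132.  86.] [618. 140. 108.] [599.9 135.9  99. ]
port y 140 68 [580. 140.  84.] [6
[... 1190 characters left out ...]
9. -186.  149.] [ 488.8 -191.5  146.2]
port y 116 90 [587. 119.  71.] [615. 124. 100.] [599.3 121.8  86.7]
port y 124 97 [582. 124.  74.] [617. 132. 103.] [596.5 127.7  92.5]
port y 132 73 [580. 132.  75.] [616. 140. 104.] [592.5 135.9  95.6]
port y 140 65 [578. 140.  80.] [611. 148. 103.] [590.4 144.1  95.6]
port y 148 66 [577. 148.  80.] [609. 156. 104.] [588.5 152.   95.9]
port y 156 276 [487. 156.  55.] [611. 164. 108.] [519.5 161.9  85.5]
port y 164 572 [482. 164.  55.] [610. 172. 108.] [540.  168.   84.9]
port y 172 145 [482. 172.  55.] [617. 175. 108.] [565.6 173.4  85.7]
base ((391.49029541015625, -215.64205932617188), (123.28351593017578, 227.35824584960938), 85.09662628173828) 2277
```

View pics/crops.png

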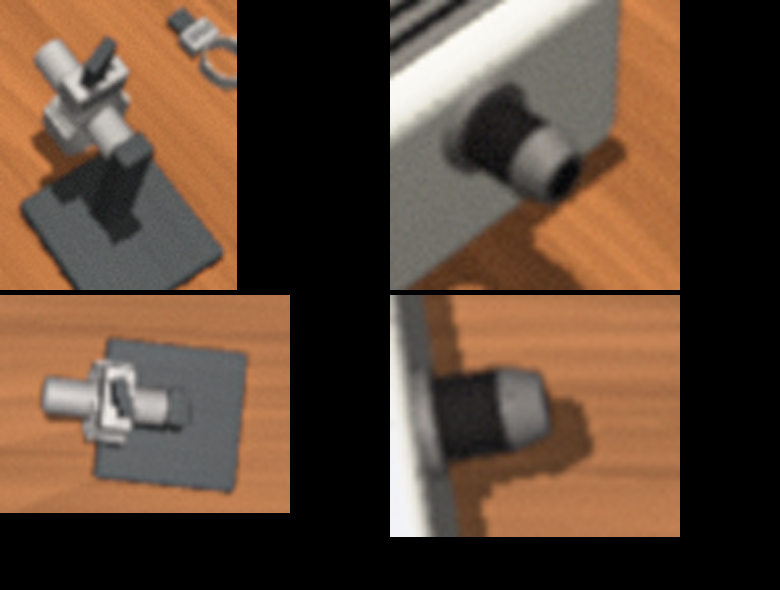

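The crops show the clamp's key and housing above the rod, the key turned slightly, and the port as a grey barb with the dark sleeve behind it. I fit axes to the clouds.

```bash
python3 - <<'E'
from h import *
from scipy.optimize import least_squares as LS
C={}
for n in("top","side"):
    d=np.load(n+"0.npz")["d"];W=cloud(n,d);C[n]=W[d>0]
def sel(P,x0,x1,y0,y1,z0,z1): return P[np.all((P>[x0,y0,z0])&(P<[x1,y1,z1]),1)]
for n in("top","side","both"):
    P=C[n] if n!="both" else np.vstack([C["top"],C["side"]])
    E=sel(P,400,700,150,420,112,125);r=cv2.minAreaRect(E[:,:2].astype(np.float32))
    B=sel(P,560,640,112,158,60,112)
    def res(p): # x,y of port centre, z, yaw
        yx=np.array([-np.sin(p[3]),np.cos(p[3])]);q=B[:,:2]-p[:2];s=q@yx;l=q@[yx[1],-yx[0]]
        rad=np.hypot(l,B[:,2]-p[2]);R=np.interp(s,[-33.5,-18.5,-15.5,-15.4],[14.5,19.5,19.5,18])
        side=rad-R; return np.where(s<-31,np.where(rad<14,s+33.5,np.minimum(side,3)),side)
    f=LS(res,[598,150,85,.17],loss="soft_l1");print(n,"port",f.x.round(3),"rms",np.sqrt(np.mean(f.fun**2)).round(2),len(B))
    f=LS(lambda p:res([*p,85,.17]),[598,150],loss="soft_l1");print("  z,yaw fixed",f.x.round(1))
    R=np.vstack([sel(P,465,505,-178,-152,80,105),sel(P,465,505,-228,-204,80,101)])
    g=LS(lambda p:np.hypot((R[:,0]-p[0]+np.tan(p[1])*(R[:,1]+190))*np.cos(p[1]),R[:,2]-p[2])-11,[486,0,88],loss="soft_l1")
    print("  rod x@y=-190,yaw,z",g.x.round(3),len(R),"tip y",np.sort(R[:,1])[-8:].round(0))
    b=sel(P,400,560,-290,-150,9,15);print("  base",cv2.minAreaRect(b[:,:2].astype(np.float32)))
    H=sel(P,460,510,-215,-170,118,129);print("  housing top",cv2.minAreaRect(H[:,:2].astype(np.float32)),np.percentile(H[:,2],[10,50,90]).round(1))
    K=sel(P,460,510,-215,-170,140,155);v=K[:,:2]-K[:,:2].mean(0);w=np.linalg.svd(v)[2][0];print("  key top",K.mean(0).round(1),"dir",np.degrees(np.arctan2(w[1],w[0])).round(),"z",np.median(K[:,2]).round(1))
    for nm,bx in(("jar",(560,760,0,100,20,60)),("spray",(560,800,-160,0,60,160))):
        q=sel(P,*bx);print("  ",nm,q.min(0).round(),q.max(0).round())
s=status.observe();print(s["position"],s["ee_rot"])
E
```

```text
top port [5.98543e+02 1.55581e+02 8.50470e+01 1.88000e-01] rms 2.14 305
  z,yaw fixed [598.7 155.7]
  rod x@y=-190,yaw,z [ 4.92716e+02 -1.00000e-01  8.85670e+01] 203 tip y [-154. -153. -153. -153. -153. -153. -153. -153.]
  base ((492.2543029785156, -223.73257446289062), (129.98995971679688, 107.75955200195312), 79.42237854003906)
  housing top ((492.1349792480469, -190.62718200683594), (18.36630630493164, 35.58049392700195), 84.0507583618164) [120.  123.6 127.5]
  key top [ 492.3 -190.5  147.1] dir -168.0 z 147.6
   jar [679.   2.  25.] [725.  36.  48.]
   spray [ 707. -100.   62.] [753. -54. 145.]
side port [5.96894e+02 1.55106e+02 8.38870e+01 2.08000e-01] rms 1.2 403
  z,yaw fixed [597.6 155.5]
  rod x@y=-190,yaw,z [ 4.91704e+02 -1.10000e-01  8.74460e+01] 400 tip y [-153. -153. -153. -152. -152. -152. -152. -152.]
  base ((485.9274597167969, -240.18402099609375), (90.337646484375, 91.02592468261719), 84.74285888671875)
  housing top ((491.652099609375, -190.59193420410156), (19.114452362060547, 37.26898956298828), 82.3336410522461) [120.3 123.2 125.2]
  key top [ 490.  -191.2  145.8] dir -166.0 z 146.2
   jar [677.   0.  20.] [726.  37.  42.]
   spray [ 705. -103.   60.] [750. -56. 141.]
both port [5.97552e+02 1.55336e+02 8.44280e+01 1.99000e-01] rms 1.74 708
  z,yaw fixed [598.1 155.5]
  rod x@y=-190,yaw,z [ 4.91963e+02 -1.10000e-01  8.77750e+01] 603 tip y [-153. -153. -153. -152. -152. -152. -152. -152.]
  base ((492.18865966796875, -224.0841522216797), (130.705322265625, 107.75955200195312), 79.42237854003906)
  housing top ((491.6517333984375, -190.59117126464844), (19.121315002441406, 37.26628494262695), 82.36319732666016) [120.2 123.3 126.2]
  key top [ 490.7 -191.   146.2] dir -166.0 z 146.4
   jar [677.   0.  20.] [726.  37.  48.]
   spray [ 705. -103.   60.] [753. -54. 145.]
[ 220.67736639 -584.71811957  231.3066401 ] [-2.24100330e-05  9.83770963e-01  1.79428793e-01  2.80163484e-05]
```

```bash
cat >> h.py <<'E'
from scipy.spatial.transform import Rotation as Ro
def Rw(): 
    s=status.observe();q=s["ee_rot"];return s,Ro.from_quat([q[1],q[2],q[3],q[0]])
def target(p,yaw):
    "tool down, tool y at world angle yaw (rad); prints turn, shift"
    s,R=Rw();y=np.array([np.cos(yaw),np.sin(yaw),0]);z=np.array([0,0,-1.]);T=Ro.from_matrix(np.stack([np.cross(y,z),y,z],1))
    print("turn",(R.inv()*T).as_rotvec().round(4),"shift",R.inv().apply(np.array(p)-s["position"]).round(1),"t",round(s["clock"],2))
def st():
    s,R=Rw();y=R.apply([0,1,0]);print(round(s["clock"],2),"pos",s["position"].round(1),"yaw_y",np.arctan2(y[1],y[0]).round(4),"zaxis",R.apply([0,0,1]).round(3),"F",s["wrist_force"].round(2),"M",s["torque"].round(3),"w",round(float(s["gripper_width"]),3),"q7",round(s["q"][6],2))
E
python3 -c "
from h import *
target([491.8,-190.6,215],-.11)"
```

```text
turn [ 0.0e+00 -1.0e-04 -1.1e+00] shift [ 392.8 -273.    16.3] t 0.9
```

Call:
drive_tool(
  motion=[
    [[0, 0, -0.18], [60, -42, 3], 100],
    [[0, 0, -0.36], [115, -80, 5], 100],
    [[0, 0, -0.54], [170, -118, 8], 100],
    [[0, 0, -0.72], [225, -156, 10], 100],
    [[0, 0, -0.9], [280, -195, 12], 100],
  ],
)

```text
clock: 1.52
position: [398.5, -325.6, 220.5]
ee_rot: [0.0, 0.806, 0.592, 0.0]
wrist_force: [0.9, -0.5, 0.5]
gripper_width: 1.0
```

```bash
python3 -c "
from h import *
st();target([491.8,-190.6,215],-.11)"
```

```text
1.52 pos [ 398.5 -325.6  220.5] yaw_y -0.3041 zaxis [ 0.001 -0.001 -1.   ] F [ 0.91 -0.51  0.5 ] M [-0.022 -0.069  0.019] w 1.0 q7 0.28
turn [ 0.0007  0.0005 -0.1941] shift [156.8  48.6   5.4] t 1.52
```

Call:
drive_tool(
  motion=[
    [[0, 0, -0.1], [50, 15, 2], 100],
    [[0, 0, -0.2], [100, 30, 4], 100],
    [[0, 0, -0.2], [131, 40, 4], 100],
    [[0, 0, -0.2], [131, 40, 4], 100],
    [[0, 0, -0.2], [131, 40, 4], 100],
  ],
)

```text
clock: 2.15
position: [475.2, -215.7, 216.2]
ee_rot: [0.0, 0.745, 0.667, -0.0]
wrist_force: [-0.2, -0.7, 0.4]
gripper_width: 0.998
```

```bash
python3 - <<'E'
from h import *
st();target([491.8,-190.6,135],-.11)
for n in("top","side"):
    p,d=optics.snapshot(n);np.savez(n+"1.npz",p=p,d=d)
    u=proj(n,status.observe()["position"])[0];print(n,u)
    cv2.imwrite(f"pics/{n}1.png",p[:,:,::-1])
a=np.load("side1.npz")["p"][230:410,300:500,::-1];cv2.imwrite("pics/c1.png",cv2.resize(a,None,fx=3,fy=3))
E
```

```text
2.15 pos [ 475.2 -215.7  216.2] yaw_y -0.1108 zaxis [-0. -0. -1.] F [-0.16 -0.71  0.43] M [0.012 0.077 0.052] w 0.998 q7 0.19
turn [-0.0002  0.0005 -0.0008] shift [26.8 13.8 81.2] t 2.15
top [431.62055133 264.68818752]
side [394.03967781 309.05437057]
```

View pics/c1.png

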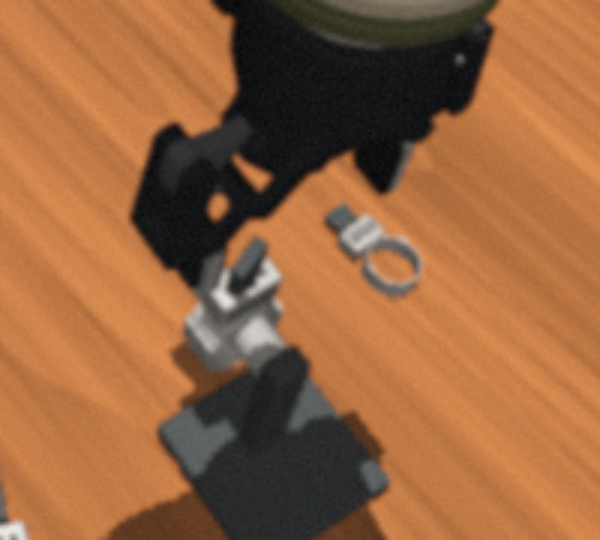

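Call:
drive_tool(
  motion=[
    [[0, 0, 0], [26.8, 13.8, 0], 100],
    [[0, 0, 0], [26.8, 13.8, 20], 100],
    [[0, 0, 0], [26.8, 13.8, 50], 100],
    [[0, 0, 0], [26.8, 13.8, 80], 100],
    [[0, 0, 0], [26.8, 13.8, 80], 100],
  ],
)

```text
clock: 2.88
position: [490.1, -190.4, 134.2]
ee_rot: [-0.002, 0.746, 0.666, -0.001]
wrist_force: [-1.0, -0.0, 0.6]
gripper_width: 0.999
```

```bash
python3 - <<'E'
from h import *
st();target([491.8,-190.6,97],-.11)
p,d=optics.snapshot("side");a=p[230:410,300:500,::-1];cv2.imwrite("pics/c2.png",cv2.resize(a,None,fx=3,fy=3))
E
```

```text
2.88 pos [ 490.1 -190.4  134.2] yaw_y -0.112 zaxis [-0.004  0.002 -1.   ] F [-0.99 -0.04  0.57] M [ 0.065 -0.004 -0.04 ] w 0.999 q7 0.1
turn [-0.0046 -0.0011 -0.002 ] shift [-0.1  1.9 37.2] t 2.88
```

View pics/c2.png

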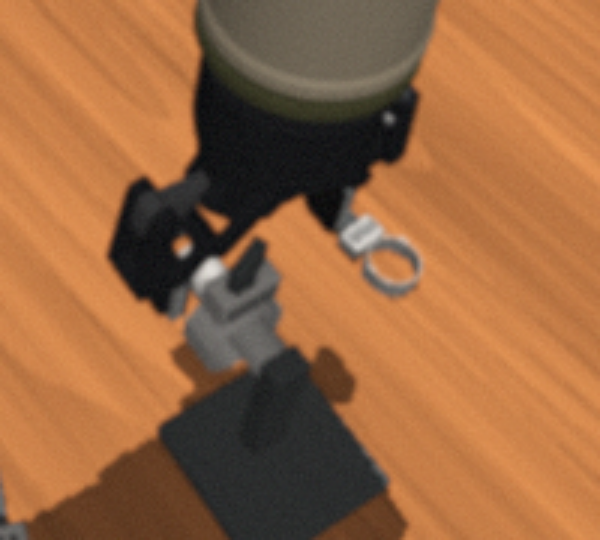

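Call:
drive_tool(
  motion=[
    [[0, 0, 0], [0, 1.5, 15], 100],
    [[0, 0, 0], [0, 1.5, 30], 100],
    [[0, 0, 0], [0, 1.5, 37], 100],
    [[0, 0, 0], [0, 1.5, 37], 60],
    [[0, 0, 0], [0, 1.5, 37], 55],
  ],
  force=40,
)

```text
clock: 3.55
position: [494.0, -189.9, 99.5]
ee_rot: [0.0, 0.745, 0.667, 0.0]
wrist_force: [-0.5, 0.7, 0.1]
gripper_width: 0.604
```

Call:
drive_tool(
  motion=[
    [[0, 0, 0], [0, 0, 0], 45],
    [[0, 0, 0], [0, 0, 0], 40],
    [[0, 0, 0], [0, 0, 0], 30],
    [[0, 0, 0], [0, 0, 0], 30],
    [[0, 0, 0], [0, 0, 0], 30],
  ],
)

```text
clock: 4.18
position: [493.7, -189.9, 99.9]
ee_rot: [0.0, 0.745, 0.667, -0.0]
wrist_force: [-2.7, 1.1, 5.7]
gripper_width: 0.413
```

```bash
python3 -c "
from h import *
st();target([491.8,-190.6,97],-.11)"
```

```text
4.17 pos [ 493.7 -189.9   99.9] yaw_y -0.11 zaxis [ 0. -0. -1.] F [-2.73  1.1   5.69] M [ 0.194  0.709 -0.022] w 0.413 q7 0.08
turn [0.0002 0.0003 0.    ] shift [-1.  -1.8  2.9] t 4.17
```

Call:
drive_tool(
  motion=[
    [[0, 0, 0], [0, 0, -4], 30],
    [[0, 0, 0], [0, 0, -8], 30],
    [[0, 0, 0], [0, 0, -9], 30],
    [[0, 0, 0], [0, 0, -9], 30],
    [[0, 0, 0], [0, 0, -9], 30],
  ],
  force=60,
)

```text
clock: 4.8
position: [493.6, -189.8, 108.0]
ee_rot: [-0.0, 0.745, 0.667, -0.0]
wrist_force: [0.2, 0.6, -1.8]
gripper_width: 0.407
```

```bash
python3 -c "
from h import *
st()"
```

```text
4.8 pos [ 493.6 -189.8  108. ] yaw_y -0.1099 zaxis [-0.  0. -1.] F [ 0.2   0.56 -1.85] M [-0.011 -0.024 -0.007] w 0.407 q7 0.08
```

Call:
drive_tool(
  motion=[
    [[0, 0, 0], [15, 0, 0], 30],
    [[0, 0, 0], [32, 0, 0], 30],
    [[0, 0, 0], [50, 0, 0], 30],
    [[0, 0, 0], [75, 0, 0], 30],
    [[0, 0, 0], [90, 0, -5], 30],
  ],
)

```text
clock: 5.42
position: [503.5, -97.7, 113.2]
ee_rot: [-0.0, 0.744, 0.668, 0.0]
wrist_force: [-0.2, 0.0, -2.5]
gripper_width: 0.407
```

Call:
drive_tool(
  motion=[
    [[0, 0, 0], [15, 0, -5], 30],
    [[0, 0, 0], [15, 0, -10], 30],
    [[0, 0, 0], [15, 0, -10], 30],
  ],
)

```text
clock: 5.8
position: [505.6, -86.3, 123.8]
ee_rot: [0.001, 0.745, 0.667, 0.0]
wrist_force: [-0.4, -0.8, -2.6]
gripper_width: 0.409
```

```bash
python3 - <<'E'
from h import *
st();target([598+.17*120,155.5-.985*120,120],.17)
E
```

```text
5.8 pos [505.6 -86.3 123.8] yaw_y -0.1108 zaxis [ 0.001 -0.001 -1.   ] F [-0.35 -0.79 -2.56] M [0.034 0.027 0.037] w 0.409 q7 -0.12
turn [ 0.001   0.0007 -0.2808] shift [135.4  98.4   3.8] t 5.8
```

Call:
drive_tool(
  motion=[
    [[0, 0, -0.07], [45, 22, 4], 30],
    [[0, 0, -0.14], [90, 43, 8], 30],
    [[0, 0, -0.21], [134, 65, 12], 30],
    [[0, 0, -0.28], [178, 86, 15], 30],
    [[0, 0, -0.28], [178, 86, 15], 30],
  ],
)

```text
clock: 6.42
position: [610.8, 86.1, 107.3]
ee_rot: [-0.001, 0.642, 0.766, 0.001]
wrist_force: [-0.7, -0.3, -2.2]
gripper_width: 0.411
```

Call:
drive_tool(
  motion=[
    [[0, 0, 0], [0, 0, 0], 30],
    [[0, 0, 0], [0, 0, 0], 30],
  ],
)

```text
clock: 6.68
position: [610.2, 79.7, 108.0]
ee_rot: [0.0, 0.646, 0.764, -0.001]
wrist_force: [-0.7, -0.2, -1.2]
gripper_width: 0.41
```

```bash
python3 - <<'E'
from h import *
st();target([610.7,81.6,108.7],.17)
ims=[]
for n in("side","top"):
    p,d=optics.snapshot(n);np.savez(n+"2.npz",p=p,d=d)
    u=proj(n,[604,110,100])[0].astype(int);a=p[u[1]-65:u[1]+65,u[0]-65:u[0]+65,::-1];ims.append(cv2.resize(a,(400,400),interpolation=cv2.INTER_CUBIC));print(n,u)
cv2.imwrite("pics/c3.png",np.hstack(ims))
E
```

```text
6.67 pos [610.2  79.7 108. ] yaw_y 0.1671 zaxis [-0.    -0.001 -1.   ] F [-0.71 -0.18 -1.22] M [-0.024  0.044 -0.005] w 0.41 q7 -0.22
turn [-0.0005  0.0012 -0.0029] shift [ 1.8  0.8 -0.7] t 6.67
side [315 185]
top [271 205]
```

View pics/c3.png

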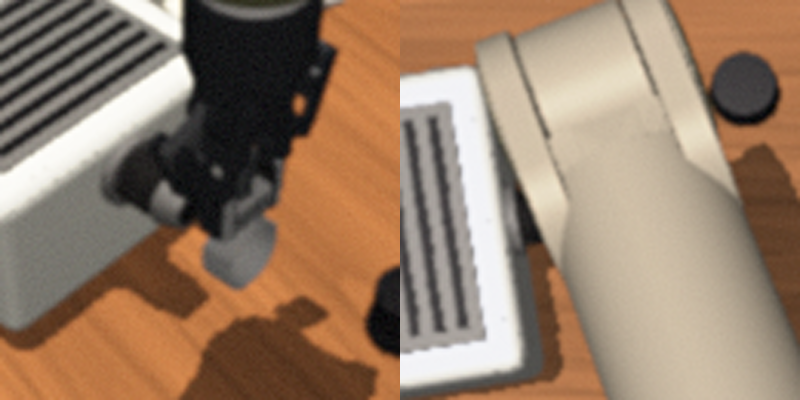

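The side view shows the clamp held just in front of the port; the top view is blocked by the arm. I measure the clamp's offset from the TCP in the side depth.

```bash
python3 - <<'E'
from h import *
z=np.load("side2.npz");d=z["d"];p=z["p"];W=cloud("side",d);ok=d>0
yaw=.167;ax=np.array([np.cos(yaw),np.sin(yaw)]);ay=np.array([-ax[1],ax[0]])
def show(W,ok,p,T,axx,ayy):
    q=W[...,:2]-T;l=q@axx;s=q@ayy
    m=ok&(abs(l)<32)&(abs(s)<20)&(W[...,2]>40)&(W[...,2]<128)
    for lo in range(44,128,6):
        k=m&(W[...,2]>=lo)&(W[...,2]<lo+6)
        if k.sum()>2: print(lo,k.sum(),"l",np.percentile(l[k],[2,25,50,75,98]).round(1),"s",np.percentile(s[k],[2,50,98]).round(1),"bright",np.percentile(p[k].mean(1),[10,50,90]).round())
show(W,ok,p,[610.2,79.7],ax,ay)
print("before, on rod, T=493.7,-189.9")
z=np.load("side0.npz");d=z["d"];y=-.11;a=np.array([np.cos(y),np.sin(y)])
show(cloud("side",d),d>0,z["p"],[493.7,-189.9],a,np.array([-a[1],a[0]]))
print([(r["score"],r["xy"],r["mask"].sum()) for r in nets.silhouettes("side","clamp")[:3]])
E
```

```text
56 73 l [-12.4  -5.1   0.2   4.5   9.7] s [-11.5  -3.5   8.2] bright [ 93. 113. 119.]
62 56 l [-14.4   9.3  11.9  13.8  16.9] s [-11.3  -1.7   9. ] bright [112. 116. 120.]
68 36 l [-24.   14.5  16.3  18.   19.2] s [-12.5  -2.    9. ] bright [104. 109. 114.]
74 30 l [-26.4 -24.5  17.7  19.3  21.2] s [-11.8  -2.1  10.7] bright [ 87.  97. 104.]
80 34 l [-25.9 -25.3 -23.9  19.3  20.9] s [-11.7  -3.9   7.8] bright [ 84.  88. 101.]
86 27 l [-25.9 -25.4 -24.8 -22.7  19.6] s [-11.2  -2.5  11.3] bright [ 83.  90. 109.]
92 53 l [-26.4 -23.9 -21.6 -20.1  21.1] s [-11.7  -2.3   9.7] bright [ 92. 105. 113.]
98 30 l [-22.  -19.8 -18.3 -14.2  13.7] s [-11.7  -6.6   9.6] bright [ 90. 112. 115.]
104 28 l [-25.   -9.9  -6.2   0.5   7.2] s [-11.7 -10.1  -5.8] bright [ 87. 103. 115.]
110 35 l [-28.2 -18.   -2.6  10.9  20.2] s [-10.9  -9.4  -4.5] bright [58. 74. 91.]
116 58 l [-31.6 -25.2  -9.2   6.2  27.4] s [-11.   -9.6   4.6] bright [45. 60. 82.]
122 61 l [-31.6 -24.8  -9.    8.6  25.5] s [-11.1  -9.4   3.3] bright [21. 65. 87.]
before, on rod, T=493.7,-189.9
44 3 l [-2.6 -1.8 -0.9  0.2  1.1] s [-11.1
[... 564 characters left out ...]
2.6 -20.7 -12.9  20.1] s [-18.5  -4.2  17.7] bright [ 98. 146. 164.]
92 141 l [-20.1 -16.3  -8.8   0.4  13.4] s [-19.  -10.1  19.6] bright [ 94. 133. 191.]
98 48 l [-19.2  -7.8  -2.9   0.8   7.9] s [-19.2 -10.2   2. ] bright [ 78.  99. 181.]
104 38 l [-20.6 -19.7 -15.1  -0.3  12.1] s [-10.3  -9.3   5.2] bright [60. 74. 93.]
110 49 l [-20.4 -19.5 -11.4  -0.3  12. ] s [-10.2  -9.2   6.4] bright [59. 72. 88.]
116 64 l [-20.4 -19.3 -10.4   3.4  14.7] s [-10.2  -9.1   5.5] bright [ 79. 112. 173.]
122 145 l [-19.3 -14.8  -7.6   5.2  14.4] s [-9.4 -4.4  6.7] bright [ 80. 180. 209.]
[(0.71, [423.6, 311.9], np.int64(420)), (0.67, [331.6, 197.1], np.int64(543)), (0.59, [292.8, 419.7], np.int64(1762))]
```

```bash
python3 -c "
from h import *
target([607.4,110.8,108.3],.17)
target([605.3,123,108.3],.17)"
```

```text
turn [ 0.0002  0.0007 -0.0019] shift [30.2  2.2  0.1] t 6.83
turn [ 0.0002  0.0007 -0.0019] shift [42.6  2.2  0.1] t 6.83
```

Call:
drive_tool(
  motion=[
    [[0, 0, -0.002], [15, 2, 0], 30],
    [[0, 0, -0.002], [28, 2, 0], 30],
    [[0, 0, -0.002], [33, 2, 0], 30],
    [[0, 0, -0.002], [38, 2, 0], 30],
    [[0, 0, -0.002], [42, 2, 0], 30],
  ],
)

```text
clock: 7.45
position: [605.1, 123.9, 108.2]
ee_rot: [0.0, 0.644, 0.765, -0.0]
wrist_force: [0.0, -0.1, -2.8]
gripper_width: 0.408
```

Call:
drive_tool(
  motion=[
    [[0, 0, 0], [0, 0, 0], 30],
    [[0, 0, 0], [0, 0, 0], 30],
  ],
)

```text
clock: 7.7
position: [605.3, 123.3, 108.2]
ee_rot: [0.0, 0.644, 0.765, -0.0]
wrist_force: [0.2, 0.8, -2.9]
gripper_width: 0.409
```

```bash
python3 - <<'E'
from h import *
st();target([599.6,156.2,108.3],.17)
n="side"
p,d=optics.snapshot(n);np.savez(n+"3.npz",p=p,d=d)
u=proj(n,[602,125,90])[0].astype(int);a=p[u[1]-40:u[1]+40,u[0]-50:u[0]+50,::-1];cv2.imwrite("pics/c4.png",cv2.resize(a,(750,600),interpolation=cv2.INTER_CUBIC))
E
```

```text
7.7 pos [605.3 123.3 108.2] yaw_y 0.1715 zaxis [ 0. -0. -1.] F [ 0.2   0.81 -2.88] M [0.01  0.036 0.047] w 0.409 q7 -0.29
turn [0.0001 0.0002 0.0015] shift [33.4  0.  -0.1] t 7.7
```

View pics/c4.png

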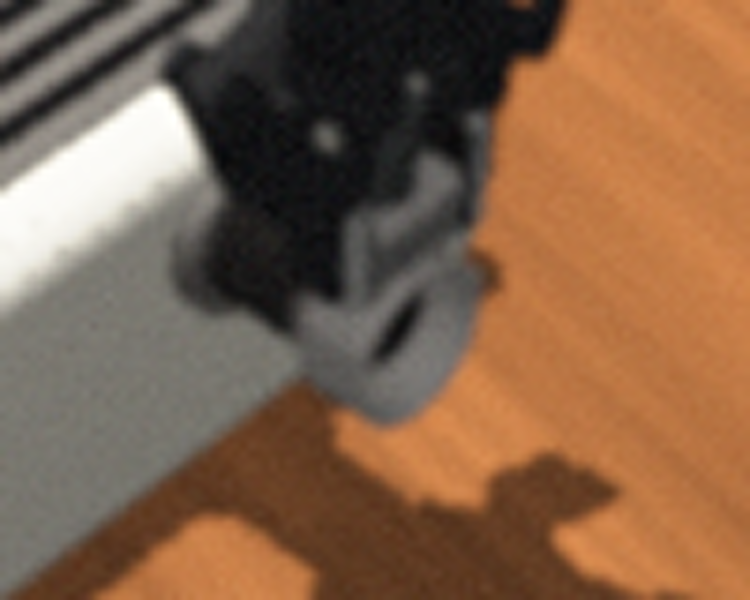

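The band now surrounds the nose (around (400,340) in the crop) with no force. I continue in small steps.

Call:
drive_tool(
  motion=[
    [[0, 0, 0], [2.5, 0, 0], 30],
    [[0, 0, 0], [5, 0, 0], 30],
    [[0, 0, 0], [7.5, 0, 0], 30],
    [[0, 0, 0], [10, 0, 0], 30],
  ],
)

```text
clock: 8.25
position: [603.4, 133.9, 108.3]
ee_rot: [-0.0, 0.644, 0.765, 0.0]
wrist_force: [0.4, 0.1, -2.7]
gripper_width: 0.409
```

```bash
python3 -c "
from h import *
st();target([599.6,156.2,108.3],.17)"
```

```text
8.25 pos [603.4 133.9 108.3] yaw_y 0.1722 zaxis [ 0.  0. -1.] F [ 0.41  0.08 -2.69] M [-0.012 -0.027 -0.031] w 0.409 q7 -0.31
turn [ 0.0001 -0.0002  0.0022] shift [22.6  0.1 -0. ] t 8.25
```

Call:
drive_tool(
  motion=[
    [[0, 0, 0], [3, 0, 0], 30],
    [[0, 0, 0], [6, 0, 0], 30],
    [[0, 0, 0], [9, 0, 0], 30],
    [[0, 0, 0], [12, 0, 0], 30],
  ],
)

```text
clock: 8.75
position: [601.4, 145.6, 108.2]
ee_rot: [-0.0, 0.644, 0.765, 0.0]
wrist_force: [-1.0, 0.5, -2.5]
gripper_width: 0.411
```

```bash
python3 -c "
from h import *
st();target([599.6,156.2,108.3],.17)"
```

```text
8.75 pos [601.4 145.6 108.2] yaw_y 0.172 zaxis [ 0.  0. -1.] F [-1.02  0.49 -2.52] M [-0.003 -0.031 -0.01 ] w 0.411 q7 -0.33
turn [ 0.0001 -0.0001  0.002 ] shift [10.7  0.1 -0.1] t 8.75
```

Call:
drive_tool(
  motion=[
    [[0, 0, 0], [3, 0, 0], 30],
    [[0, 0, 0], [6, 0, 0], 30],
    [[0, 0, 0], [9, 0, 0], 30],
    [[0, 0, 0], [10.7, 0, 0], 30],
    [[0, 0, 0], [10.7, 0, 0], 30],
  ],
)

```text
clock: 9.38
position: [599.5, 156.2, 108.2]
ee_rot: [-0.0, 0.644, 0.765, 0.0]
wrist_force: [-0.0, 0.9, -2.4]
gripper_width: 0.404
```

Call:
drive_tool(
  motion=[
    [[0, 0, 0], [1, 0, 0], 30],
    [[0, 0, 0], [2, 0, 0], 30],
    [[0, 0, 0], [3, 0, 0], 30],
  ],
)

```text
clock: 9.75
position: [599.0, 159.0, 108.2]
ee_rot: [-0.0, 0.644, 0.765, 0.0]
wrist_force: [-0.9, 1.1, -2.2]
gripper_width: 0.409
```

```bash
python3 -c "
from h import *
st();target([599.6,156.2,108.3],.17)"
```

```text
9.75 pos [599.  159.  108.2] yaw_y 0.172 zaxis [ 0.  0. -1.] F [-0.86  1.07 -2.2 ] M [0.004 0.002 0.023] w 0.409 q7 -0.35
turn [ 0.     -0.0001  0.002 ] shift [-2.8  0.1 -0.1] t 9.75
```

Call:
drive_tool(
  motion=[
    [[0, 0, 0], [0.7, 0, 0], 30],
    [[0, 0, 0], [1.4, 0, 0], 30],
    [[0, 0, 0], [1.4, 0, 0], 30],
  ],
)

```text
clock: 10.12
position: [598.8, 160.4, 108.2]
ee_rot: [0.0, 0.644, 0.765, 0.0]
wrist_force: [-0.9, -0.6, -2.7]
gripper_width: 0.411
```

Call:
drive_tool(
  motion=[
    [[0, 0, 0], [0.5, 0, 0], 30],
    [[0, 0, 0], [1, 0, 0], 30],
    [[0, 0, 0], [1, 0, 0], 30],
  ],
)

```text
clock: 10.5
position: [598.7, 160.8, 108.2]
ee_rot: [0.0, 0.644, 0.765, -0.0]
wrist_force: [-0.5, -0.9, -1.0]
gripper_width: 0.407
```

```bash
python3 -c "
from h import *
st();target([599.6,156.2,108.3],.17)"
```

```text
10.5 pos [598.7 160.8 108.2] yaw_y 0.1715 zaxis [ 0. -0. -1.] F [-0.46 -0.9  -0.97] M [-0.518 -0.012  0.006] w 0.407 q7 -0.35
turn [-0.      0.0005  0.0015] shift [-4.7  0.1 -0.1] t 10.5
```

Call:
drive_tool(
  motion=[
    [[0, 0, 0], [-3, 0, 0], 30],
    [[0, 0, 0], [-5, 0, 0], 30],
    [[0, 0, 0], [-5, 0, 1], 30],
    [[0, 0, 0], [-5, 0, 2], 30],
    [[0, 0, 0], [-5, 0, 2], 30],
  ],
)

```text
clock: 11.12
position: [599.3, 156.5, 106.1]
ee_rot: [-0.0, 0.644, 0.765, -0.0]
wrist_force: [-0.2, -0.4, -2.4]
gripper_width: 0.407
```

```bash
python3 -c "
from h import *
st();target([599.6,156.2,108.3],.17)"
```

```text
11.12 pos [599.3 156.5 106.1] yaw_y 0.1723 zaxis [-0.  0. -1.] F [-0.2  -0.35 -2.42] M [-0.008 -0.033  0.045] w 0.407 q7 -0.35
turn [-0.0002 -0.0002  0.0023] shift [-0.4  0.2 -2.2] t 11.12
```

Call:
drive_tool(
  motion=[
    [[0, 0, 0], [0, 0, 0.4], 30],
    [[0, 0, 0], [0, 0, 0.8], 30],
    [[0, 0, 0], [0, 0, 0.8], 30],
  ],
)

```text
clock: 11.5
position: [599.4, 156.4, 105.4]
ee_rot: [-0.0, 0.644, 0.765, -0.0]
wrist_force: [0.7, 0.9, -2.6]
gripper_width: 0.411
```

Call:
drive_tool(
  motion=[
    [[0, 0, 0], [0, 0, 0.4], 30],
    [[0, 0, 0], [0, 0, 0.8], 30],
    [[0, 0, 0], [0, 0, 0.8], 30],
  ],
)

```text
clock: 11.88
position: [599.6, 156.4, 105.1]
ee_rot: [0.0, 0.644, 0.765, 0.0]
wrist_force: [-2.9, -0.9, 4.8]
gripper_width: 0.411
```

Call:
drive_tool(
  motion=[
    [[0, 0, 0], [0, 0, 0], 50],
    [[0, 0, 0], [0, 0, 0], 65],
    [[0, 0, 0], [0, 0, 0], 75],
    [[0, 0, 0], [0, 0, 0], 75],
    [[0, 0, 0], [0, 0, 0], 75],
  ],
)

```text
clock: 12.5
position: [599.5, 156.4, 104.6]
ee_rot: [-0.0, 0.644, 0.765, 0.0]
wrist_force: [-0.7, -0.8, -0.1]
gripper_width: 0.746
```

Call:
drive_tool(
  motion=[
    [[0, 0, 0], [0, 0, -5], 75],
    [[0, 0, 0], [0, 0, -25], 75],
    [[0, 0, 0], [0, 0, -50], 75],
    [[0, 0, 0], [0, 0, -75], 75],
    [[0, 0, 0], [35, 0, -75], 75],
  ],
)

```text
clock: 13.12
position: [596.4, 188.3, 183.9]
ee_rot: [0.002, 0.646, 0.763, 0.002]
wrist_force: [0.7, 0.9, -0.4]
gripper_width: 0.75
```

Call:
drive_tool(
  motion=[
    [[0, 0, -0.18], [40, 0, 0], 75],
    [[0, 0, -0.36], [60, 0, 0], 75],
    [[0, 0, -0.54], [60, 0, 0], 75],
    [[0, 0, -0.72], [60, 0, 0], 75],
    [[0, 0, -0.9], [60, 0, 0], 75],
  ],
)

```text
clock: 13.75
position: [583.6, 250.2, 181.4]
ee_rot: [0.001, 0.244, 0.97, 0.0]
wrist_force: [-0.4, 0.4, -0.3]
gripper_width: 0.749
```

```bash
python3 - <<'E'
from h import *
st()
for n in("side",):
    p,d=optics.snapshot(n);np.savez(n+"4.npz",p=p,d=d);W=cloud(n,d);ok=d>0
    m=ok&(abs(W[...,0]-599)<26)&(abs(W[...,1]-155)<26)
    for a,b in((100,126),(126,133),(136,146),(146,158)):
        K=W[m&(W[...,2]>a)&(W[...,2]<b)]
        if len(K)>4: print(a,len(K),K.mean(0).round(1),np.median(K,0).round(1),cv2.minAreaRect(K[:,:2].astype(np.float32)))
    u=proj(n,[599,155,110])[0].astype(int);a=p[u[1]-40:u[1]+40,u[0]-50:u[0]+50,::-1];cv2.imwrite("pics/c5.png",cv2.resize(a,(750,600),interpolation=cv2.INTER_CUBIC))
E
```

```text
13.75 pos [583.6 250.2 181.4] yaw_y 1.0779 zaxis [ 0.002  0.001 -1.   ] F [-0.4   0.43 -0.27] M [ 0.032  0.031 -0.018] w 0.749 q7 0.36
100 308 [591.7 153.7 110.3] [590.5 148.1 109.9] ((596.1793212890625, 156.4418182373047), (36.3460807800293, 56.78647994995117), 15.940888404846191)
126 88 [594.6 151.8 128.4] [590.7 150.6 128. ] ((596.9032592773438, 154.73974609375), (37.25279998779297, 17.351802825927734), 9.146563529968262)
136 36 [594.  150.7 141.8] [592.1 150.5 141.9] ((597.9174194335938, 151.27566528320312), (23.93422508239746, 7.8303303718566895), 10.693742752075195)
146 50 [597.8 154.2 150.3] [597.2 153.8 150.6] ((598.3397216796875, 154.7803955078125), (24.433252334594727, 8.355875015258789), 31.363828659057617)
```

View pics/c5.png

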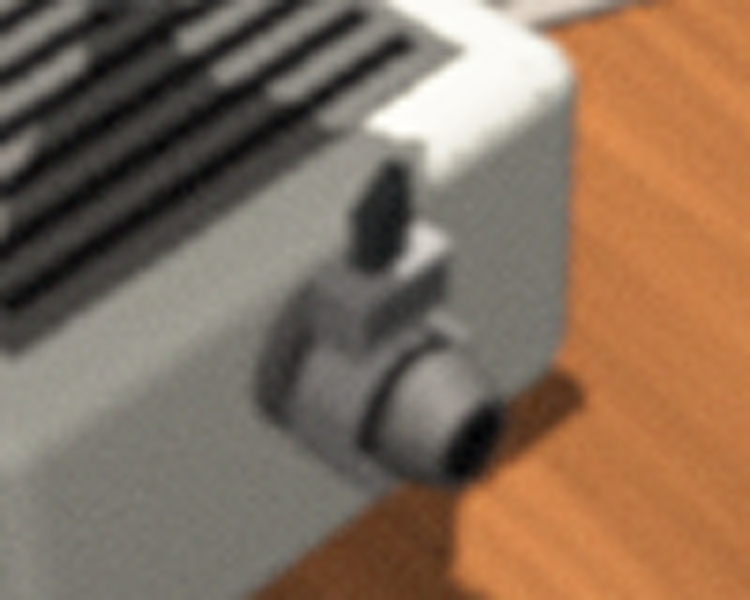

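The clamp stands upright on the sleeve, behind the barb. The key top at about (385,190) in the crop fits a 24 x 8 mm rectangle at 31° world.

```bash
python3 -c "
from h import *
target([599.6,156,175],2.119)"
```

```text
turn [ 3.0000e-04  1.6000e-03 -1.0325e+00] shift [-57.9 -75.8   6.3] t 13.8
```

Call:
drive_tool(
  motion=[
    [[0, 0, -0.18], [-12, -15, 2], 50],
    [[0, 0, -0.36], [-24, -30, 2], 40],
    [[0, 0, -0.54], [-36, -46, 2], 40],
    [[0, 0, -0.72], [-48, -62, 4], 40],
    [[0, 0, -0.9], [-57.9, -75.8, 6], 40],
  ],
)

```text
clock: 14.42
position: [598.4, 154.7, 175.0]
ee_rot: [0.001, -0.2, 0.98, -0.0]
wrist_force: [-0.7, -0.1, -0.4]
gripper_width: 0.398
```

Call:
drive_tool(
  motion=[
    [[0, 0, -0.1], [0, 0, 0], 40],
    [[0, 0, -0.13], [0, 0, 0], 40],
    [[0, 0, -0.13], [0, 0, 0], 40],
  ],
)

```text
clock: 14.8
position: [597.9, 156.1, 174.3]
ee_rot: [0.0, -0.261, 0.965, 0.0]
wrist_force: [1.0, -0.4, 0.4]
gripper_width: 0.401
```

```bash
python3 -c "
from h import *
st();target([599.6,156,133],2.119)"
```

```text
14.8 pos [597.9 156.1 174.3] yaw_y 2.0997 zaxis [ 0.001  0.    -1.   ] F [ 1.03 -0.41  0.42] M [ 0.006  0.006 -0.004] w 0.401 q7 1.46
turn [-0.0001  0.0008 -0.0193] shift [-1.4 -0.9 41.3] t 14.8
```

Call:
drive_tool(
  motion=[
    [[0, 0, -0.02], [-1.4, -0.9, 10], 40],
    [[0, 0, -0.02], [-1.4, -0.9, 25], 40],
    [[0, 0, -0.02], [-1.4, -0.9, 36], 40],
    [[0, 0, -0.02], [-1.4, -0.9, 41], 40],
    [[0, 0, -0.02], [-1.4, -0.9, 41], 30],
  ],
  force=25,
)

```text
clock: 15.42
position: [599.3, 155.6, 132.1]
ee_rot: [-0.0, -0.272, 0.962, 0.0]
wrist_force: [0.1, 0.7, -0.2]
gripper_width: 0.299
```

Call:
drive_tool(
  motion=[
    [[0, 0, 0], [0, 0, 0], 20],
    [[0, 0, 0], [0, 0, 0], 10],
    [[0, 0, 0], [0, 0, 0], 4],
    [[0, 0, 0], [0, 0, 0], 2],
    [[0, 0, 0], [0, 0, 0], 2],
  ],
)

```text
clock: 16.05
position: [599.8, 155.8, 133.1]
ee_rot: [0.0, -0.272, 0.962, 0.0]
wrist_force: [-0.7, -1.0, 5.4]
gripper_width: 0.089
```

```bash
python3 -c "
from h import *
st()"
```

```text
16.05 pos [599.8 155.8 133.1] yaw_y 2.122 zaxis [ 0.001  0.    -1.   ] F [-0.72 -1.04  5.44] M [-0.077  0.052 -0.013] w 0.089 q7 1.46
```

Call:
drive_tool(
  motion=[
    [[0, 0, 0.1], [0, 0, -0.3], 2],
    [[0, 0, 0.2], [0, 0, -0.3], 2],
    [[0, 0, 0.3], [0, 0, -0.3], 2],
    [[0, 0, 0.4], [0, 0, -0.3], 2],
    [[0, 0, 0.5], [0, 0, -0.3], 2],
  ],
)

```text
clock: 16.68
position: [599.7, 155.7, 133.3]
ee_rot: [0.0, -0.024, 1.0, 0.0]
wrist_force: [-0.3, 0.1, 3.9]
gripper_width: 0.087
```

```bash
python3 -c "
from h import *
st()"
```

```text
16.68 pos [599.7 155.7 133.3] yaw_y 1.6189 zaxis [ 0.001  0.    -1.   ] F [-0.28  0.12  3.89] M [-0.047 -0.057  0.083] w 0.087 q7 1.0
```

Call:
drive_tool(
  motion=[
    [[0, 0, 0.1], [0, 0, 0], 2],
    [[0, 0, 0.2], [0, 0, 0], 2],
    [[0, 0, 0.3], [0, 0, 0], 2],
  ],
)

```text
clock: 17.05
position: [599.7, 155.7, 133.3]
ee_rot: [0.0, 0.126, 0.992, 0.0]
wrist_force: [0.1, 0.1, 3.3]
gripper_width: 0.089
```

```bash
python3 -c "
from h import *
st()"
```

```text
17.05 pos [599.7 155.7 133.3] yaw_y 1.3189 zaxis [ 0.001  0.    -1.   ] F [0.07 0.13 3.34] M [-0.11  -0.06   0.056] w 0.089 q7 0.73
```

Call:
drive_tool(
  motion=[
    [[0, 0, 0.1], [0, 0, 0], 2],
    [[0, 0, 0.2], [0, 0, 0], 2],
    [[0, 0, 0.3], [0, 0, 0], 2],
  ],
)

```text
clock: 17.42
position: [599.7, 155.7, 133.3]
ee_rot: [0.0, 0.272, 0.962, 0.0]
wrist_force: [0.6, -0.8, 4.1]
gripper_width: 0.092
```

```bash
python3 -c "
from h import *
st()"
```

```text
17.43 pos [599.7 155.7 133.3] yaw_y 1.0189 zaxis [ 0.001  0.    -1.   ] F [ 0.64 -0.81  4.07] M [-0.102  0.027  0.144] w 0.092 q7 0.45
```

Call:
drive_tool(
  motion=[
    [[0, 0, 0.05], [0, 0, 0], 2],
    [[0, 0, 0.1], [0, 0, 0], 2],
  ],
)

```text
clock: 17.68
position: [599.7, 155.7, 133.3]
ee_rot: [0.0, 0.319, 0.948, 0.0]
wrist_force: [-0.8, -0.1, 4.3]
gripper_width: 0.087
```

```bash
python3 -c "
from h import *
st()"
```

```text
17.68 pos [599.7 155.7 133.3] yaw_y 0.9205 zaxis [ 0.001  0.    -1.   ] F [-0.81 -0.13  4.32] M [-0.165 -0.012  0.056] w 0.087 q7 0.36
```

Call:
drive_tool(
  motion=[
    [[0, 0, 0.05], [0, 0, 0], 2],
  ],
)

```text
clock: 17.8
position: [599.7, 155.6, 133.3]
ee_rot: [0.0, 0.343, 0.939, 0.0]
wrist_force: [0.3, -0.9, 3.3]
gripper_width: 0.082
```

```bash
python3 -c "
from h import *
st()"
```

```text
17.8 pos [599.7 155.6 133.3] yaw_y 0.8705 zaxis [ 0.001  0.    -1.   ] F [ 0.26 -0.87  3.26] M [-0.1    0.048  0.089] w 0.082 q7 0.31
```

Call:
drive_tool(
  motion=[
    [[0, 0, 0.05], [0, 0, 0], 2],
  ],
)

```text
clock: 17.92
position: [599.7, 155.7, 133.3]
ee_rot: [0.0, 0.366, 0.93, 0.0]
wrist_force: [0.2, -1.0, 3.7]
gripper_width: 0.087
```

```bash
python3 -c "
from h import *
st()"
```

```text
17.93 pos [599.7 155.7 133.3] yaw_y 0.8206 zaxis [ 0.001  0.    -1.   ] F [ 0.18 -1.01  3.72] M [-0.176  0.021  0.109] w 0.087 q7 0.27
```

Call:
drive_tool(
  motion=[
    [[0, 0, 0.05], [0, 0, 0], 2],
  ],
)

```text
clock: 18.05
position: [599.7, 155.6, 133.3]
ee_rot: [0.0, 0.39, 0.921, 0.0]
wrist_force: [0.6, -0.7, 4.3]
gripper_width: 0.09
```

```bash
python3 -c "
from h import *
st()"
```

```text
18.05 pos [599.7 155.6 133.3] yaw_y 0.7705 zaxis [ 0.001  0.    -1.   ] F [ 0.57 -0.67  4.3 ] M [-0.126 -0.034  0.072] w 0.09 q7 0.22
```

Call:
drive_tool(
  motion=[
    [[0, 0, 0.05], [0, 0, 0], 2],
  ],
)

```text
clock: 18.18
position: [599.7, 155.6, 133.3]
ee_rot: [0.0, 0.412, 0.911, 0.0]
wrist_force: [-0.4, -0.8, 3.3]
gripper_width: 0.085
```

```bash
python3 -c "
from h import *
st()"
```

```text
18.18 pos [599.7 155.6 133.3] yaw_y 0.7206 zaxis [ 0.001 -0.    -1.   ] F [-0.41 -0.77  3.26] M [-0.069 -0.014  0.116] w 0.085 q7 0.18
```

Call:
drive_tool(
  motion=[
    [[0, 0, 0.05], [0, 0, 0], 2],
  ],
)

```text
clock: 18.3
position: [599.7, 155.6, 133.3]
ee_rot: [0.0, 0.435, 0.9, 0.0]
wrist_force: [0.5, -1.2, 4.0]
gripper_width: 0.085
```

```bash
python3 -c "
from h import *
st()"
```

```text
18.3 pos [599.7 155.6 133.3] yaw_y 0.6705 zaxis [ 0.001  0.    -1.   ] F [ 0.51 -1.24  3.97] M [-0.154  0.053  0.037] w 0.085 q7 0.13
```

Call:
drive_tool(
  motion=[
    [[0, 0, 0.05], [0, 0, 0], 2],
  ],
)

```text
clock: 18.42
position: [599.7, 155.6, 133.3]
ee_rot: [0.0, 0.457, 0.889, 0.0]
wrist_force: [-0.1, -0.8, 4.0]
gripper_width: 0.086
```

```bash
python3 -c "
from h import *
st()"
```

```text
18.43 pos [599.7 155.6 133.3] yaw_y 0.6205 zaxis [ 0.001 -0.    -1.   ] F [-0.1  -0.77  3.96] M [-0.115 -0.013  0.093] w 0.086 q7 0.08
```

Call:
drive_tool(
  motion=[
    [[0, 0, 0.05], [0, 0, 0], 2],
  ],
)

```text
clock: 18.55
position: [599.7, 155.6, 133.3]
ee_rot: [0.0, 0.48, 0.877, 0.0]
wrist_force: [-0.7, -0.7, 2.9]
gripper_width: 0.087
```

```bash
python3 -c "
from h import *
st()"
```

```text
18.55 pos [599.7 155.6 133.3] yaw_y 0.5704 zaxis [ 0.001  0.    -1.   ] F [-0.67 -0.68  2.95] M [-0.124  0.073  0.115] w 0.087 q7 0.04
```

Call:
drive_tool(
  motion=[
    [[0, 0, 0.05], [0, 0, 0], 2],
  ],
)

```text
clock: 18.68
position: [599.7, 155.6, 133.3]
ee_rot: [0.0, 0.501, 0.865, 0.0]
wrist_force: [0.5, -0.9, 3.7]
gripper_width: 0.088
```

```bash
python3 -c "
from h import *
st()"
```

```text
18.68 pos [599.7 155.6 133.3] yaw_y 0.5205 zaxis [ 0.001  0.    -1.   ] F [ 0.54 -0.88  3.67] M [-0.139  0.02   0.128] w 0.088 q7 -0.01
```

Call:
drive_tool(
  motion=[
    [[0, 0, 0.05], [0, 0, 0], 2],
  ],
)

```text
clock: 18.8
position: [599.7, 155.6, 133.3]
ee_rot: [0.0, 0.523, 0.852, 0.0]
wrist_force: [-1.7, -0.2, 4.6]
gripper_width: 0.087
```

```bash
python3 -c "
from h import *
st()"
```

```text
18.8 pos [599.7 155.6 133.3] yaw_y 0.4705 zaxis [ 0.001  0.    -1.   ] F [-1.66 -0.23  4.6 ] M [-0.149  0.018  0.116] w 0.087 q7 -0.06
```

Call:
drive_tool(
  motion=[
    [[0, 0, 0.04], [0, 0, 0], 2],
  ],
)

```text
clock: 18.92
position: [599.7, 155.6, 133.3]
ee_rot: [0.0, 0.54, 0.842, 0.0]
wrist_force: [1.2, -0.6, 5.4]
gripper_width: 0.088
```

```bash
python3 -c "
from h import *
st()"
```

```text
18.93 pos [599.7 155.6 133.3] yaw_y 0.4304 zaxis [ 0.001 -0.    -1.   ] F [ 1.22 -0.65  5.41] M [-0.152  0.057  0.075] w 0.088 q7 -0.09
```

Call:
drive_tool(
  motion=[
    [[0, 0, 0.04], [0, 0, 0], 2],
  ],
)

```text
clock: 19.05
position: [599.7, 155.6, 133.2]
ee_rot: [0.0, 0.557, 0.831, 0.0]
wrist_force: [-0.5, -1.6, 5.2]
gripper_width: 0.085
```

```bash
python3 -c "
from h import *
st()"
```

```text
19.05 pos [599.7 155.6 133.2] yaw_y 0.3901 zaxis [ 0.001  0.    -1.   ] F [-0.51 -1.59  5.24] M [-0.227  0.061  0.102] w 0.085 q7 -0.13
```

Call:
drive_tool(
  motion=[
    [[0, 0, 0.04], [0, 0, 0], 2],
  ],
)

```text
clock: 19.18
position: [599.7, 155.6, 133.2]
ee_rot: [0.0, 0.573, 0.819, 0.0]
wrist_force: [0.3, -0.6, 5.0]
gripper_width: 0.085
```

```bash
python3 -c "
from h import *
st()"
```

```text
19.18 pos [599.7 155.6 133.2] yaw_y 0.3499 zaxis [ 0.001  0.    -1.   ] F [ 0.25 -0.65  4.98] M [-0.229  0.03   0.154] w 0.085 q7 -0.17
```

Call:
drive_tool(
  motion=[
    [[0, 0, 0.04], [0, 0, 0], 2],
  ],
)

```text
clock: 19.3
position: [599.7, 155.6, 133.2]
ee_rot: [0.0, 0.589, 0.808, 0.0]
wrist_force: [-1.1, -1.4, 4.8]
gripper_width: 0.09
```

```bash
python3 -c "
from h import *
st()"
```

```text
19.3 pos [599.7 155.6 133.2] yaw_y 0.31 zaxis [ 0.001  0.    -1.   ] F [-1.13 -1.44  4.84] M [-0.25   0.075  0.149] w 0.09 q7 -0.2
```

Call:
drive_tool(
  motion=[
    [[0, 0, 0.04], [0, 0, 0], 2],
  ],
)

```text
clock: 19.42
position: [599.7, 155.7, 133.2]
ee_rot: [0.0, 0.605, 0.796, 0.0]
wrist_force: [0.4, -0.4, 5.1]
gripper_width: 0.085
```

```bash
python3 -c "
from h import *
st()
for i in range(4):
    optics.snapshot('side');print(status.observe()['torque'].round(3))"
```

```text
19.43 pos [599.7 155.7 133.2] yaw_y 0.27 zaxis [ 0.001  0.    -1.   ] F [ 0.4  -0.43  5.15] M [-0.241  0.014  0.16 ] w 0.085 q7 -0.24
[-0.225  0.057  0.107]
[-0.239  0.029  0.084]
[-0.239  0.045  0.076]
[-0.237  0.003  0.107]
```

Call:
drive_tool(
  motion=[
    [[0, 0, 0.04], [0, 0, 0], 2],
  ],
)

```text
clock: 19.75
position: [599.6, 155.6, 133.2]
ee_rot: [0.0, 0.621, 0.784, 0.0]
wrist_force: [-0.5, -0.8, 4.5]
gripper_width: 0.083
```

```bash
python3 -c "
from h import *
st()"
```

```text
19.75 pos [599.6 155.6 133.2] yaw_y 0.2315 zaxis [ 0.  0. -1.] F [-0.53 -0.83  4.49] M [-0.223  0.031  0.22 ] w 0.083 q7 -0.28
```

Call:
drive_tool(
  motion=[
    [[0, 0, 0.04], [0, 0, 0], 2],
  ],
)

```text
clock: 19.88
position: [599.6, 155.6, 133.1]
ee_rot: [0.0, 0.636, 0.771, 0.0]
wrist_force: [-0.1, 0.3, 5.4]
gripper_width: 0.091
```

```bash
python3 -c "
from h import *
st()
for i in range(4):
    optics.snapshot('side');print(status.observe()['torque'].round(3))"
```

```text
19.88 pos [599.6 155.6 133.1] yaw_y 0.191 zaxis [ 0.  0. -1.] F [-0.1   0.29  5.4 ] M [-0.189  0.065  0.134] w 0.091 q7 -0.31
[-0.156  0.039  0.12 ]
[-0.219 -0.021  0.127]
[-0.191  0.023  0.049]
[-0.239  0.052  0.09 ]
```

Call:
drive_tool(
  motion=[
    [[0, 0, 0], [0, 0, 0], 15],
    [[0, 0, 0], [0, 0, 0], 30],
    [[0, 0, 0], [0, 0, 0], 40],
    [[0, 0, 0], [0, 0, 0], 40],
  ],
)

```text
clock: 20.58
position: [599.4, 155.6, 132.7]
ee_rot: [-0.0, 0.636, 0.772, -0.0]
wrist_force: [-0.5, -0.3, 0.4]
gripper_width: 0.4
```

Call:
drive_tool(
  motion=[
    [[0, 0, 0], [0, 0, -15], 40],
    [[0, 0, 0], [0, 0, -40], 40],
    [[0, 0, 0], [0, 0, -60], 40],
    [[0, 0, 0], [50, 0, -80], 40],
    [[0, 0, 0], [90, 0, -80], 40],
  ],
)

```text
clock: 21.2
position: [582.9, 246.1, 216.6]
ee_rot: [0.001, 0.636, 0.772, 0.002]
wrist_force: [0.8, 0.1, -0.3]
gripper_width: 0.4
```

Call:
drive_tool(
  motion=[
    [[0, 0, 0], [0, 0, 0], 40],
    [[0, 0, 0], [0, 0, 0], 40],
  ],
)

```text
clock: 21.45
position: [582.6, 243.5, 213.6]
ee_rot: [0.0, 0.636, 0.772, 0.0]
wrist_force: [0.5, -0.7, -0.8]
gripper_width: 0.399
```

```bash
python3 - <<'E'
from h import *
st();n="side"
p,d=optics.snapshot(n);W=cloud(n,d);ok=d>0
m=ok&(abs(W[...,0]-599)<26)&(abs(W[...,1]-155)<26)
for a,b in((126,133),(146,158)):
    K=W[m&(W[...,2]>a)&(W[...,2]<b)]
    if len(K)>4: print(a,len(K),K.mean(0).round(1),cv2.minAreaRect(K[:,:2].astype(np.float32)))
u=proj(n,[599,155,110])[0].astype(int);a=p[u[1]-40:u[1]+40,u[0]-50:u[0]+50,::-1];cv2.imwrite("pics/c6.png",cv2.resize(a,(750,600),interpolation=cv2.INTER_CUBIC))
E
```

```text
21.45 pos [582.6 243.5 213.6] yaw_y 0.192 zaxis [ 0.001 -0.    -1.   ] F [ 0.47 -0.69 -0.75] M [ 0.01  -0.07   0.011] w 0.399 q7 -0.44
126 82 [592.6 152.3 128.6] ((597.2965087890625, 152.83465576171875), (19.526763916015625, 37.30780792236328), 79.41227722167969)
146 53 [596.7 153.1 150.4] ((597.2155151367188, 154.42230224609375), (9.278792381286621, 22.809776306152344), 7.806335926055908)
```

View pics/c6.png

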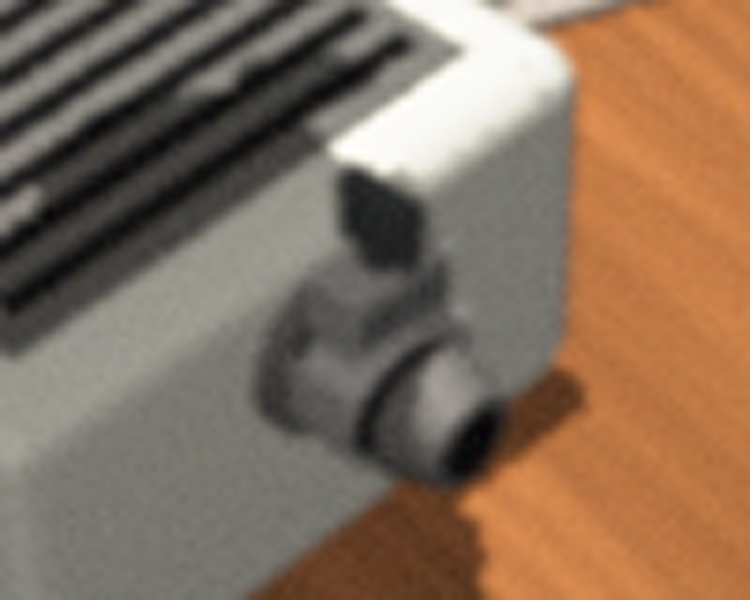

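The band now hugs the sleeve from below and the key has turned. One housing-angle fit disagrees with the picture, so I check squareness on the housing's faces.

```bash
python3 - <<'E'
from h import *
from scipy.optimize import least_squares as LS
p,d=optics.snapshot("side");st()
for nm,dd in(("loose",np.load("side4.npz")["d"]),("now",d)):
    W=cloud("side",dd);P=W[(dd>0)]
    def rect(P,z0,z1,hx,hy,c0):
        Q=P[(P[:,2]>z0)&(P[:,2]<z1)&(np.hypot(P[:,0]-c0[0],P[:,1]-c0[1])<max(hx,hy)+8)]
        def res(p):
            c,s=np.cos(p[2]),np.sin(p[2]);q=Q[:,:2]-p[:2];l=abs(q@[c,s])-hx;t=abs(q@[-s,c])-hy
            return np.hypot(np.maximum(l,0),np.maximum(t,0))+np.minimum(np.maximum(l,t),0)
        best=min((LS(res,[*c0,y],loss="soft_l1",f_scale=.7) for y in(-.2,0,.17,.35)),key=lambda f:f.cost)
        return best.x.round(3),len(Q),np.median(abs(best.fun)).round(2)
    print(nm,"housing",rect(P,109,125,18,9,(597.5,154.8)))
    B=P[(P[:,2]>62)&(P[:,2]<112)&(abs(P[:,0]-598)<32)&(abs(P[:,1]-150)<40)]
    # band's front face (ring r 20.5-25 about the port axis): plane y=a+b x
    r=np.hypot((B[:,0]-597.6)*.985+(B[:,1]-155.5)*.17,B[:,2]-85);F=B[(r>20.7)&(r<27)];s=-(F[:,0]-597.6)*.169+(F[:,1]-155.5)*.985
    print("  band s percentiles",np.percentile(s[abs(s)<14],[2,5,50,95]).round(1),"lowest z",np.percentile(F[abs(s)<10][:,2],1).round(1))
E
```

```text
21.55 pos [583.  242.3 213.1] yaw_y 0.1898 zaxis [ 0.    -0.001 -1.   ] F [ 0.63 -0.31  0.08] M [-0.027  0.003 -0.005] w 0.401 q7 -0.44
loose housing (array([5.98028e+02, 1.55795e+02, 1.68000e-01]), 123, np.float64(0.65))
  band s percentiles [-11.8 -10.9  -3.6   8.9] lowest z 70.1
now housing (array([5.97986e+02, 1.55715e+02, 1.15000e-01]), 130, np.float64(0.67))
  band s percentiles [-11.6 -10.8  -5.3  10.5] lowest z 68.1
```

```bash
python3 -c "
from bench import manip
print(manip.close_job())"
```

```text
the job is handed in; nothing more can be done
None
```

I took the clamp off the hanger rod and slid it over the barb onto the sleeve. I then tightened its key about 1.93 rad clockwise, let go and handed the job in at about 21.6 s. No verdict was reported.

- **Placement:** I touched the collar lightly to confirm the position, then backed off about 4.5 mm. In the last depth image the housing centre was at (598.0, 155.7) mm, against a sleeve centre of about (597.6, 155.5). The clamp was about 0.05 rad off square, where 0.15 is allowed.
- **Tightness:** Key torque while turning rose from about 0.09 N m to about 0.16–0.17 N m, or roughly 15–20 N of band tension. Single readings are noisy (0.13 to 0.22). The paused value averaged about 0.10 N m, a little under the expected 0.12, so the tension estimate is uncertain.
- **Release:** The gripper is open and clear, with wrist force near zero.
- **Disagreement:** One rectangle fit on the housing top suggested a yaw of about -10°. The picture and a fit to the housing's side faces both contradicted it, so I discarded it.
- **Bystanders:** No move went near the bottle, jar or buffer block. I did not measure their positions again at the end.

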